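# Take the used filter out of the bench air cleaner

### The job

Take the used filter out of the small air cleaner on the bench: squeeze the two snap tabs of its clip-on cover together between the fingers, lift the cover off and lay it flat in the shallow steel tray with its tabs upwards. Then lift the filter cartridge out by its grip rib and set it down flat in the deep plastic bin, rib upwards. Set both down rather than dropping them, and leave the other things on the bench where they stand.

Things in the scene. Friction and masses are not known exactly. Their poses are not given: they have to be found in the camera images.
- housing: the fixed air cleaner: a white square filter housing 120 x 120 mm with a grey blower block, 110 x 150 mm and 78 mm high, joined to its +x side (block centre 115 mm along +x). Origin: on the bench under the centre of the filter well; z up. The well is 88 x 88 mm inside, its floor 15 mm above the bench.
- housing_rim (a point): centre of the housing's mouth at the height of its rim top, 84 mm above the bench; axes as the housing's. The cover lies 14 mm lower on a ledge, in a 100 x 100 mm recess; a slot in the +y wall and one in the -y wall, each under a lip flush with the rim, hold the cover's two tongues.
- cover_grip (a point): midpoint between the two snap tabs of the white clip-on cover, 26 mm above the cover's underside (96 mm above the bench when clipped in), 12 mm above the rim and 17 mm above the tabs' sliding bars. The cover is a loose plate 97 x 97 x 5 mm, 0.12 kg with tabs; axes as the housing's, 1.5 mm play each way. Tabs stand at its +y and -y, outer faces 44 mm apart, tops 16 mm above this point.
- tab_left_face (a point): middle of the outer face of the upright tab on the cover's +y side, level with cover_grip; moves with the tab. The tab is light grey, 26 mm wide (x), 6 mm thick (y). From its foot a flat bar runs out along +y to a tongue that reaches 5 mm under the rim's lip. Squeeze both tabs inwards along y by about 7 mm or more each to free the cover, and carry it by the squeezed tabs.
- tab_right_face (a point): the same on the cover's -y side, its tongue pointing to -y
- tab_left (a joint): inward travel of the +y tab, m: 0 = out (clipped), 0.010 = at its stop. Spring: 2.4 N at 0, 6.4 N at the stop; springs back when released. With both at their stops the outer faces are 24 mm apart and bear the full grip.
- tab_right (a joint): the same for the -y tab
- filter_grip (a point): centre of the grip rib of the grey filter cartridge: a loose square panel 80 x 80 x 22 mm, 0.07 to 0.14 kg, in the well under the cover, 4 mm play all round. The rib, 36 mm long (x), 14 mm thick (y) and 30 mm high, stands on the panel's middle; this point is 15 mm above the panel's top, 37 mm above its underside, 52 mm above the bench in the well. Axes nearly the housing's.
- tray: the shallow fixed steel tray, 170 x 170 mm outside, 22 mm high, walls 4 mm. Origin: centre of its underside on the bench; inner floor 4 mm up. Left or right of the housing.
- bin: the deep fixed grey plastic bin, 170 x 170 mm outside, 60 mm high, walls 5 mm. Origin: centre of its underside on the bench; inner floor 5 mm up. On the other side of the housing from the tray.
- wash_bottle: bystander: white plastic bottle, 64 mm diameter, 160 mm high; origin under its centre
- jar: bystander: amber jar, 70 mm diameter, 85 mm high; origin under its centre
- beaker: bystander: glass beaker, 68 mm diameter, 90 mm high, on the robot's side of the housing; origin under its centre
- tip_box: bystander: clear box 80 x 120 x 50 mm; origin under its centre
- dishes: bystander: stack of clear dishes, 90 mm diameter, 45 mm high; origin under its centre
- marker: bystander: black marker pen lying on the bench towards the robot, 14 mm thick, 130 mm long; origin under its middle

How it is judged:
By the outcome, as a careful person would: the job done as asked, in the order asked, and still so for the second after the job is handed in, with the robot touching nothing.
It also fails if it takes over 62 s, if anything falls off the work surface, if the arm or the gripper's body presses on something with over 40 N, if the wrist force passes 120 N, or if a joint passes its speed limit or range.

### The arm

A 6-joint arm with a two-finger parallel gripper is mounted at the origin on the work surface. World frame = base frame: x ahead of the robot, y to its left, z up, the work surface at z = 0. Lengths are in m, angles in rad, forces in N, time in s.
With the tool pointing down it reaches from about 0.25 to 0.725 m from the base axis. Payload 9.7 kg.
Tool frame: the origin (TCP) lies at the very end of the fingers, on their centre line; the grasp point (between the pads) lies 19 mm behind it; z points along the fingers, y is the direction in which the jaws open and shut (so a half turn about z gives the same grasp; the last joint's range is limited). The gripper opens to 85 mm and grips with 20 to 120 N. Pads are 22 mm wide; open, the fingers measure 114 mm over their backs; the gripper's body (76 mm by 85 mm) begins 54 mm behind the grasp point. The pads swing forward as they close: fully open they stand 13 mm farther back than shut.
Start: joints at [1.325, 0.087, 0.176, 1.66, 0, 1.571], TCP at [0.134, 0.533, 0.231] pointing down, gripper open.
Joint ranges: [-3.13, 3.13], [-0.85, 1.81], [-1.15, 1.24], [-2.2, 2.28], [-1.44, 1.52], [-3.14, 3.14]. Speed limits (rad/s): [2.22, 2.22, 2.57, 3.14, 3.14, 3.14].

### API

Orientations are given as a unit quaternion [w, x, y, z].
In Python, from station import r gives the robot as it stands.
- The arm moves only by the tool servo_tool, never from a script. Its argument "rows" is one flat list of numbers, 6 for each row, row after row: the shift along the tool's x, y, z in mm, then the turn, a rotation vector about the tool's x, y, z in degrees. In form: [dx, dy, dz, rx, ry, rz, dx, dy, dz, rx, ry, rz, ...]. A call has 1 to 12 rows; each row is the pose to reach, as a shift and turn from the pose commanded when the call began, along the tool's axes at that moment; what a row does not reach only later rows make up. A row lasts 1/10 s, in which the tool goes at most 50 mm and 8.59 degrees, less where a joint would pass 70% of its speed; a pose out of reach is approached as far as the arm can. A call with a gripper value outside its range is refused whole. "hand" is the finger opening in mm, from 0 to 85.4, set as the call begins (left out, the last holds). The fingers move at their own pace and stop on an object; "newtons" is the grip in N (left out, the last holds). Time passes only in rows, so rows that repeat a pose let the fingers close. It gives the time, the measured TCP pose, the force and the opening at its end, in the units of the state.
- r.state(): the state, without advancing time (a new reading comes with each control period).
- r.snapshot(name): name is "scene" or "side" or "wrist"; returns (picture, depth): 420x560x3 uint8, red, green, blue; 420x560 float32, m along the optical axis (not along the pixel's ray), 0 where there is no reading.
- r.camera_info(name): a dict with "fx", "fy", "cx", "cy" (pixels), "k1" (the pictures are not rectified: a ray, as slopes to the right and down, at radius r is drawn at 1 + k1 r^2 times it, then the intrinsics apply), "R" (3x3) and "t" (3): a world point X has camera coordinates R X + t; the wrist camera has in their place "tool_from_camera" (4x4, takes a point from camera to tool coordinates, whose origin is the TCP and whose axes are the flange's). Camera axes: x right, y down, z forward; pixel columns grow to the right and rows downward; lengths in m; the calibration is good to about 2 mm. A picture is of the moment at which its call begins: read the wrist's pose just before it. camera_info takes no time and is no camera call.
- r.job_done(): hands the job in, once; it reports no verdict.
Trained networks look in the newest picture that a camera, given by its name, has taken for a name from the list of things; names that differ only in an ending like _2 or _b are one class to them, and where a whole thing is asked for, a point or a joint stands for the part that bears it (a point fixed in the world has none). Each returns a list of dicts, best first, with "confidence" (0 to 1); they miss things now and then, are a little off and sometimes report something else, mostly with a low value. They report only what shows in the picture. A call takes as long as a camera call.
- r.look_for(thing, camera): "at" ([x, y, z] in m, in world coordinates, good to about 4 mm: the middle of the surface that is visible of it).
- r.trace(thing, camera): "mask" (420x560 bool, what is visible of it).
- r.tip_of(thing, camera): "at" ([x, y, z] in m, in world coordinates, good to about 4 mm: a listed point, or the origin of a listed thing).
The state is a dict: "clock": time; "qpos": joint angles; "dq": joint speeds; "joint_torque": joint torques, N m; "ee_pos": TCP position; "tool_rot": TCP orientation; "force": force on the tool from outside, world axes, zero at the start; "ft_torque": the same for the moment, N m; "width": opening from 0.0 (shut) to 1.0 (fully open).
Only numpy, scipy, OpenCV 4.12 (cv2) and the standard library are available. Lean on these libraries where they do the work, as an engineer would, in place of code of your own. Each camera call takes 0.05 s, during which the arm holds its last target.

## Working session

There is one attempt and no reset: what is moved stays moved. The work goes in short steps, Python scripts to look and compute and a tool call to move; the robot and the scene stay as the last step left them, time stands still between calls to the robot, and variables do not carry over. Pictures are saved under pics/ and viewed, and the job is handed in when it is done.

Besides the shell and the picture viewer there is one more tool, called after "Emit:" as name(argument=value, ...), one argument or row to a line, values as JSON. servo_tool: Moves the arm, as the interface text tells. Its arguments: {"type":"object","properties":{"rows":{"type":"array","items":{"type":"number"}},"hand":{"type":"number"},"newtons":{"type":"number"}},"required":["rows"]}

```bash
ls; mkdir -p pics; cat > h.py <<'E'
import numpy as np, cv2
from station import r
from scipy.spatial.transform import Rotation as Ro
def save(n,f):
    p,d=r.snapshot(n); cv2.imwrite('pics/'+f,p[:,:,::-1]); return p,d
def toolT(s=None):
    s=s or r.state(); q=s['tool_rot']; T=np.eye(4); T[:3,:3]=Ro.from_quat([q[1],q[2],q[3],q[0]]).as_matrix(); T[:3,3]=s['ee_pos']; return T
def camT(n,T=None):
    i=r.camera_info(n)
    if 'R' in i:
        M=np.eye(4); M[:3,:3]=i['R']; M[:3,3]=np.ravel(i['t']); return np.linalg.inv(M)
    return T@np.array(i['tool_from_camera'])
def cloud(n,d,T=None):
    i=r.camera_info(n); K=np.array([[i['fx'],0,i['cx']],[0,i['fy'],i['cy']],[0,0,1.]])
    v,u=np.mgrid[:d.shape[0],:d.shape[1]]
    un=cv2.undistortPoints(np.stack([u,v],-1).reshape(-1,1,2).astype(float),K,np.array([i['k1'],0,0,0.])).reshape(d.shape+(2,))
    P=np.dstack([un*d[...,None],d]); W=camT(n,T)
    return P@W[:3,:3].T+W[:3,3]
E
python3 - <<'E'
from h import *
s=r.state(); print(s)
for n in ('scene','side','wrist'):
    save(n,n+'0.png'); 
    i=r.camera_info(n); print(n,{k:np.round(v,3).tolist() for k,v in i.items()})
    print([ (round(x['confidence'],2),np.round(x['at'],3)) for x in r.tip_of('housing_rim',n)], [ (round(x['confidence'],2),np.round(x['at'],3)) for x in r.tip_of('cover_grip',n)])
E
```

```text
pics
{'clock': 0.0, 'qpos': array([ 1.32497279e+00,  8.74445054e-02,  1.75150223e-01,  1.65978394e+00,
       -6.26648599e-05,  1.57080695e+00]), 'dq': array([-0.00033443, -0.00106078, -0.00308983,  0.00058645, -0.00044529,
       -0.00022751]), 'joint_torque': array([-5.74844016e-04, -5.20390248e+01,  4.64801788e+01,  1.65508571e-02,
       -1.26087725e-04, -2.62876756e-05]), 'ee_pos': array([0.13380965, 0.53324979, 0.23059988]), 'tool_rot': array([-4.74821486e-05,  1.22607752e-01,  9.92455000e-01, -6.39952279e-04]), 'force': array([ 0.45778191, -0.14877925,  0.94381966]), 'ft_torque': array([ 0.03144963, -0.0111211 , -0.00565708]), 'width': 0.995810151889875}
scene {'fx': 392.335, 'fy': 392.335, 'cx': 277.14, 'cy': 211.21, 'k1': -0.031, 'R': [[-0.615, 0.788, 0.007], [0.44, 0.351, -0.827], [-0.654, -0.505, -0.562]], 't': [0.349, -0.19, 1.319]}
[(0.75, array([ 0.573, -0.02 ,  0.083]))] [(0.96, array([ 0.577, -0.02 ,  0.096])), (0.47, array([ 0.458, -0.359,  0.002])), (0.18, array([ 0.417, -0.162,  0.001])), (0.15, array([0.414, 0.154, 0.002]))]
side {'fx': 386.903, 'fy': 386.903, 'cx': 274.737, 'cy': 204.886, 'k1': 0.016, 'R': [[0.867, -0.498, 0.018], [-0.322, -0.587, -0.743], [0.381, 0.638, -0.669]], 't': [-0.511, 0.248, 0.843]}
[(0.84, array([ 0.574, -0.017,  0.084]))] [(0.57, array([ 0.574, -0.022,  0.092]))]
wrist {'fx': 358.0, 'fy': 358.0, 'cx': 283.56, 'cy': 210.846, 'k1': -0.076, 'tool_from_camera': [[-0.001, -0.962, -0.274, 0.07], [1.0, -0.001, 0.0, 0.0], [-0.001, -0.274, 0.962, -0.143], [0.0, 0.0, 0.0, 1.0]]}
[] []
```

View pics/scene0.png

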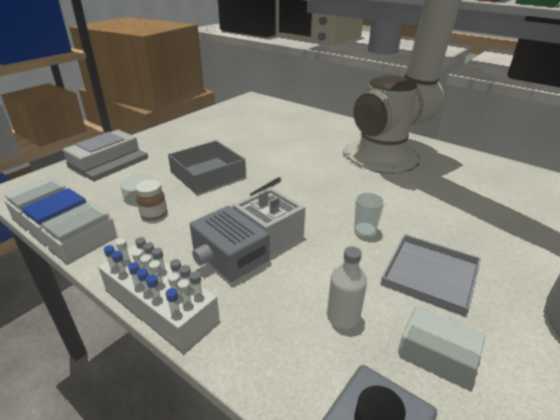

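View pics/side0.png

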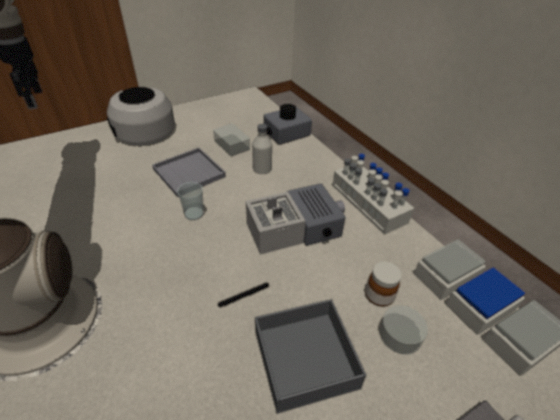

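```bash
python3 - <<'E'
from h import *
f=lambda L:[(round(x['confidence'],2),np.round(x['at'],3).tolist()) for x in L[:2]]
print(r.state()['clock'])
for n in ('scene','side'):
    p,d=r.snapshot(n); np.save('pc_'+n,cloud(n,d)); np.save('im_'+n,p)
    for t in ['tab_left_face','tab_right_face','tray','bin','housing','wash_bottle','beaker','jar']:
        print(n,t,f(r.tip_of(t,n)))
print(r.state()['clock'])
E
```

```text
0.45
scene tab_left_face [(0.7, [0.576, -0.02, 0.084]), (0.57, [0.576, -0.004, 0.097])]
scene tab_right_face [(0.67, [0.567, -0.043, 0.096]), (0.65, [0.69, 0.251, 0.0])]
scene tray [(0.94, [0.469, 0.341, -0.003])]
scene bin [(0.81, [0.457, -0.359, 0.003])]
scene housing [(0.57, [0.577, -0.018, -0.001])]
scene wash_bottle [(0.87, [0.685, 0.247, 0.001])]
scene beaker [(0.79, [0.416, 0.156, -0.001]), (0.15, [0.58, -0.002, 0.097])]
scene jar [(0.69, [0.691, -0.309, -0.005])]
side tab_left_face [(0.59, [0.58, 0.002, 0.094])]
side tab_right_face [(0.66, [0.575, -0.04, 0.099])]
side tray [(0.9, [0.471, 0.34, 0.004]), (0.45, [0.656, 0.424, 0.001])]
side bin [(0.72, [0.455, -0.353, -0.0])]
side housing [(0.74, [0.579, -0.023, -0.003]), (0.54, [0.576, -0.021, 0.085])]
side wash_bottle [(0.87, [0.686, 0.252, 0.003]), (0.47, [0.58, -0.0, 0.096])]
side beaker [(0.66, [0.412, 0.157, 0.0])]
side jar [(0.85, [0.694, -0.313, -0.002])]
1.35
```

The scene picture shows the housing at about (255,225) with the cover tabs at (268,200). The tray is at (432,272) and the bin at (207,165). In the side picture the housing is at (290,220), the tray at (188,172) and the bin at (307,350). The networks agree with this, so next I measure the yaws.

```bash
python3 - <<'E'
from h import *
for n in ('scene','side'):
    P=np.load(f'pc_{n}.npy').reshape(-1,3)
    def box(c,rad,z0,z1):
        m=(np.linalg.norm(P[:,:2]-c,axis=1)<rad)&(P[:,2]>z0)&(P[:,2]<z1); Q=P[m]
        (cx,cy),(w,h),a=cv2.minAreaRect(Q[:,:2].astype(np.float32)); return len(Q),round(cx,4),round(cy,4),round(w,4),round(h,4),round(a,1),np.round(np.median(Q[:,2]),4)
    print(n,'rim',box([.577,-.02],.1,.078,.089))
    print(n,'block',box([.69,-.02],.12,.070,.082))
    print(n,'housing all',box([.62,-.02],.2,.060,.092))
    print(n,'tray rim',box([.47,.34],.13,.016,.026), 'all',box([.47,.34],.13,.014,.03))
    print(n,'trayfloor',box([.47,.34],.08,-.01,.012))
    print(n,'bin rim',box([.457,-.356],.13,.052,.066))
    print(n,'binfloor',box([.457,-.356],.05,-.01,.03))
    print(n,'tabs',box([.577,-.02],.05,.1,.12))
    f=lambda L:[(round(x['confidence'],2),np.round(x['at'],3).tolist()) for x in L[:2]]
E
```

```text
scene rim (1248, 0.5951, -0.0225, 0.1424, 0.1619, 80.7, np.float64(0.0816))
scene block (2896, 0.6572, -0.032, 0.1505, 0.1788, 81.0, np.float64(0.0781))
scene housing all (4337, 0.6435, -0.0296, 0.1509, 0.2598, 80.7, np.float64(0.0781))
scene tray rim (833, 0.4708, 0.3416, 0.1757, 0.1706, 7.5, np.float64(0.0213)) all (972, 0.4708, 0.3416, 0.1757, 0.1706, 7.5, np.float64(0.0208))
scene trayfloor (2757, 0.4618, 0.3391, 0.1426, 0.1596, 6.0, np.float64(0.0053))
scene bin rim (502, 0.4568, -0.3559, 0.1769, 0.1741, 76.2, np.float64(0.0576))
scene binfloor (127, 0.4463, -0.3829, 0.0393, 0.0819, 72.6, np.float64(0.0054))
scene tabs (119, 0.5762, -0.0177, 0.0445, 0.0279, 82.1, np.float64(0.1082))
side rim (1058, 0.5952, -0.0225, 0.1385, 0.163, 80.2, np.float64(0.0821))
side block (1933, 0.6549, -0.034, 0.152, 0.1745, 79.5, np.float64(0.0779))
side housing all (3383, 0.6382, -0.031, 0.1521, 0.2514, 79.6, np.float64(0.0779))
side tray rim (311, 0.4685, 0.3396, 0.1717, 0.1765, 7.4, np.float64(0.0207)) all (369, 0.4686, 0.3395, 0.1719, 0.1764, 7.5, np.float64(0.0201))
side trayfloor (1031, 0.472, 0.3449, 0.1482, 0.1575, 68.7, np.float64(0.0045))
side bin rim (1187, 0.4553, -0.3568, 0.174, 0.1715, 75.9, np.float64(0.0582))
side binfloor (1828, 0.4566, -0.3562, 0.0984, 0.0993, 7.5, np.float64(0.0039))
side tabs (101, 0.5737, -0.0206, 0.0486, 0.026, 79.5, np.float64(0.1083))
```

Emit:
servo_tool(
  rows=[0,0,-25,0,0,0,0,0,-50,0,0,0],
)

```text
clock: 1.55
ee_pos: [0.1337, 0.5331, 0.2813]
tool_rot: [-0.0, 0.123, 0.992, -0.001]
force: [0.0, 0.9, 0.4]
width: 0.999
```

Housing yaw is about -10°, the tray about +7.5° and the bin about -14°. I'll move over the housing with the jaws along its y axis.

Emit:
servo_tool(
  rows=[-45,-34,0,0,0,0,-90,-68,0,0,0,0,-130,-100,0,0,0,0,-170,-131,0,0,0,-1,-209,-160,0,0,0,-2,-248,-190,0,0,0,-3,-287,-220,0,0,0,-4,-326,-250,0,0,0,-4,-365,-280,0,0,0,-4,-404,-310,0,0,0,-4,-443,-340,0,0,0,-4,-480,-370,0,0,0,-4],
)

```text
clock: 2.75
ee_pos: [0.5067, 0.0606, 0.2815]
tool_rot: [0.0, 0.088, 0.996, 0.0]
force: [1.2, 0.7, 0.6]
width: 0.995
```

```bash
cat > look.py <<'E'
from h import *
import sys
f=lambda L:[(round(x['confidence'],2),np.round(x['at'],4).tolist()) for x in L[:2]]
tag=sys.argv[1]; things=sys.argv[2:]
s=r.state(); T=toolT(s); p,d=save('wrist',tag+'.png'); P=cloud('wrist',d,T); np.savez(tag,P=P,T=T,p=p)
for t in things: print(t,f(r.tip_of(t,'wrist')))
s=r.state();print(s['clock'],s['ee_pos'],s['tool_rot'],s['dq'].round(3),s['qpos'].round(2))
E
python3 look.py w1 cover_grip tab_left_face tab_right_face housing_rim
```

```text
cover_grip [(0.77, [0.5773, -0.0207, 0.0964])]
tab_left_face [(0.94, [0.5807, 0.0013, 0.0961]), (0.43, [0.5777, -0.0217, 0.0952])]
tab_right_face []
housing_rim []
3.0 [0.50557278 0.06254096 0.2811826 ] [-2.66717552e-04  8.83499477e-02  9.96089460e-01  6.42285301e-05] [ 0.03  -0.019 -0.005  0.001  0.001 -0.   ] [0.12 0.01 0.2  1.76 0.   0.3 ]
```

View pics/w1.png

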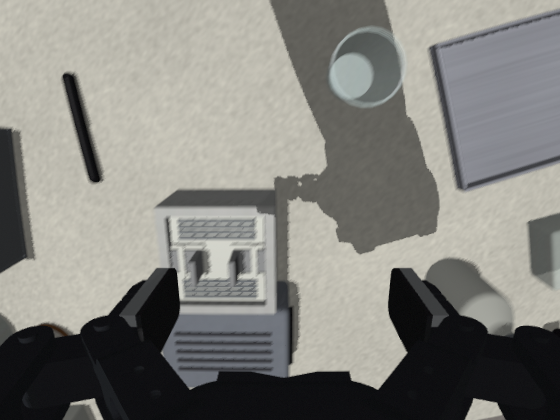

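The picture shows the tabs at about (195,265) and (237,262), inside the housing mouth at (218,260). The beaker is at (365,68) and the tray is at the right. Next I refine the yaw and the tab positions from the depth.

```bash
cat > fit.py <<'E'
from h import *
import sys
z=np.load(sys.argv[1]+'.npz'); P=z['P'].reshape(-1,3)
def box(n,c,rad,z0,z1):
    m=(np.linalg.norm(P[:,:2]-c,axis=1)<rad)&(P[:,2]>z0)&(P[:,2]<z1); Q=P[m]
    (cx,cy),(w,h),a=cv2.minAreaRect(Q[:,:2].astype(np.float32)); print(n,len(Q),round(cx,4),round(cy,4),round(w,4),round(h,4),round(a,1),np.round(np.median(Q[:,2]),4))
c=[.577,-.02]
box('tabs',c,.04,.104,.125); box('housing',[.62,-.03],.2,.07,.095)
box('tabL',[.58,.0],.017,.104,.125);box('tabR',[.572,-.041],.017,.104,.125)
box('rim',[.565,-.02],.1,.081,.09)
m=(np.linalg.norm(P[:,:2]-c,axis=1)<.04)&(P[:,2]>.1)&(P[:,2]<.125); print('tabz',np.percentile(P[m][:,2],[50,90]))
E
python3 fit.py w1
```

```text
tabs 432 0.5751 -0.0193 0.0446 0.0266 80.2 0.1115
housing 19380 0.6282 -0.0283 0.1477 0.2295 80.2 0.078
tabL 214 0.5782 -0.0007 0.0067 0.0264 78.7 0.1115
tabR 218 0.5719 -0.038 0.0065 0.0266 80.1 0.1115
rim 3831 0.5749 -0.0203 0.121 0.1213 80.0 0.0838
tabz [0.11129358 0.11257689]
```

Emit:
servo_tool(
  rows=[-28,-23,0,0,0,0,-56,-46,0,0,0,0,-84,-69,0,0,0,0,-84,-69,0,0,0,0],
  hand=62,
  newtons=40,
)

```text
clock: 3.4
ee_pos: [0.5777, -0.021, 0.2803]
tool_rot: [-0.0, 0.088, 0.996, -0.0]
force: [1.0, 0.4, -0.7]
width: 0.725
```

```bash
python3 look.py w2 cover_grip tab_left_face tab_right_face housing_rim; python3 fit.py w2
```

```text
cover_grip [(0.61, [0.5766, -0.0186, 0.0965])]
tab_left_face [(0.65, [0.5808, 0.0025, 0.0973])]
tab_right_face [(0.94, [0.5719, -0.0439, 0.0926])]
housing_rim []
3.65 [ 0.57568871 -0.018563    0.28198032] [3.62360909e-04 8.69810957e-02 9.96209888e-01 1.25554257e-04] [-0.002 -0.004  0.002 -0.002 -0.003 -0.004] [-0.03  0.18  0.38  1.77  0.    0.14]
tabs 469 0.5747 -0.0197 0.0455 0.0259 79.9 0.1116
housing 26761 0.6285 -0.0294 0.1511 0.2284 80.2 0.078
tabL 234 0.5781 -0.0007 0.0067 0.0259 80.4 0.1116
tabR 235 0.5714 -0.0387 0.0067 0.0259 79.0 0.1116
rim 5046 0.5888 -0.0221 0.1208 0.1474 79.9 0.0839
tabz [0.11155922 0.11264316]
```

View pics/w2.png

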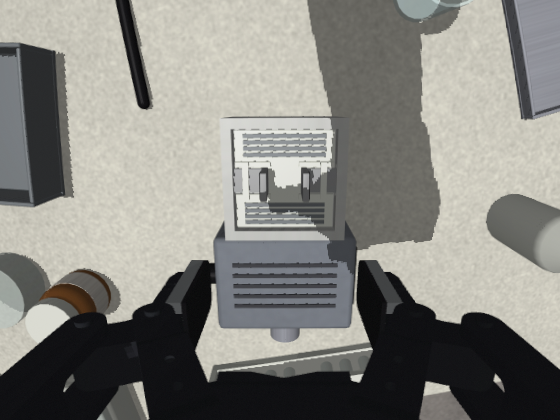

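Both views agree: the tab midpoint is at (0.575, -0.0195), the tab tops at 0.112, the rim at 0.084 and the yaw at 80°. All of these match the text. I descend.

Emit:
servo_tool(
  rows=[0,-1,40,0,0,0,0,-1,85,0,0,0,0,-1,125,0,0,0,0,-1,155,0,0,0,0,-1,175,0,0,0,0,-1,187,0,0,0,0,-1,195,0,0,0,0,-1,195,0,0,0],
)

```text
clock: 4.45
ee_pos: [0.5759, -0.0205, 0.0862]
tool_rot: [-0.0, 0.088, 0.996, 0.0]
force: [0.8, 0.3, -0.2]
width: 0.726
```

```bash
python3 look.py w3;python3 - <<'E'
from h import *
save('side','s3.png')
E
```

```text
4.5 [ 0.57632152 -0.0206902   0.08703718] [4.16142675e-04 8.76565402e-02 9.96150670e-01 3.40560223e-05] [-0.003 -0.004  0.022  0.004 -0.    -0.   ] [-0.04  0.14 -0.04  1.39  0.    0.14]
```

View pics/w3.png

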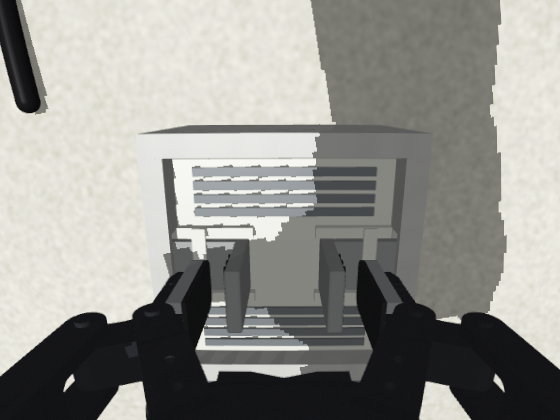

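View pics/s3.png

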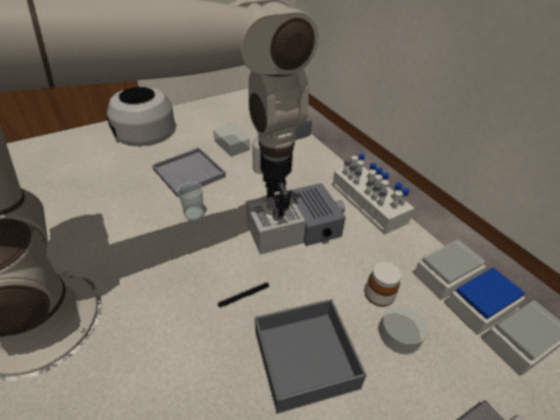

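The pads at (195,285) and (375,285) flank the tabs at (236,285) and (333,285) evenly. I squeeze.

Emit:
servo_tool(
  rows=[0,0,0,0,0,0,0,0,0,0,0,0,0,0,0,0,0,0,0,0,0,0,0,0,0,0,0,0,0,0,0,0,0,0,0,0,0,0,0,0,0,0,0,0,0,0,0,0],
  hand=10,
  newtons=40,
)

```text
clock: 5.35
ee_pos: [0.5772, -0.0208, 0.0884]
tool_rot: [0.002, 0.088, 0.996, 0.0]
force: [-1.2, 0.9, 9.5]
width: 0.254
```

```bash
python3 look.py w4; python3 -c "
from h import *
print(r.state()['width']*85.4, r.state()['force'])"
```

```text
5.4 [ 0.5771943  -0.02082994  0.08844645] [1.67770562e-03 8.78331728e-02 9.96133733e-01 3.24985912e-04] [-0.     0.001  0.001 -0.001  0.     0.   ] [-0.04  0.14 -0.04  1.39  0.    0.14]
21.577377279274412 [-0.29363381  1.90323818  9.16297705]
```

View pics/w4.png

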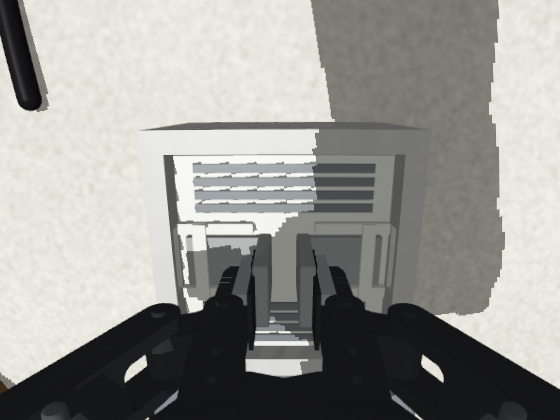

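The tabs are squeezed to about 22–24 mm, and the force is only 9 N. I lift slowly and check.

Emit:
servo_tool(
  rows=[0,0,-4,0,0,0,0,0,-9,0,0,0,0,0,-15,0,0,0,0,0,-22,0,0,0,0,0,-30,0,0,0],
)

```text
clock: 5.9
ee_pos: [0.5761, -0.021, 0.1168]
tool_rot: [-0.0, 0.088, 0.996, -0.0]
force: [0.5, 0.3, -1.5]
width: 0.254
```

```bash
python3 look.py w5; python3 -c "
from h import *
save('side','s5.png')
print(r.state()['width']*85.4, r.state()['force'])"
```

```text
5.95 [ 0.57664839 -0.02103001  0.11837659] [8.58685702e-04 8.78833877e-02 9.96130399e-01 2.85171005e-05] [ 0.001 -0.006 -0.008 -0.028 -0.001  0.   ] [-0.04  0.14  0.01  1.44 -0.    0.14]
21.329325727813767 [-0.26671775  0.4048823  -1.6710508 ]
```

View pics/w5.png

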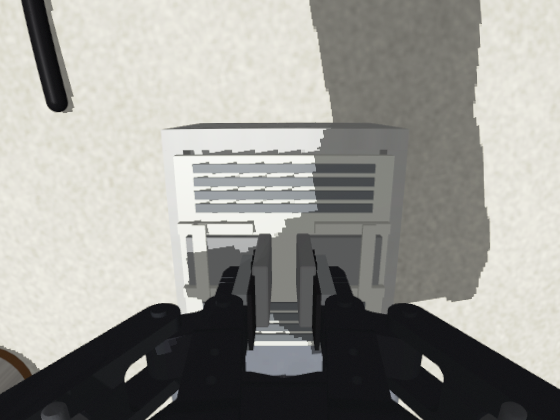

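The cover is off the housing and held level: it keeps its place in the picture while the housing shrinks away below. Now I carry it to above the tray.

Emit:
servo_tool(
  rows=[0,0,-20,0,0,0,0,0,-50,0,0,0,8,16,-65,0,0,-1,24,48,-70,0,0,-3,44,88,-70,0,0,-6,66,132,-70,0,0,-9,88,176,-70,0,0,-12,110,220,-70,0,0,-15,132,264,-70,0,0,-17.5,150,300,-70,0,0,-17.5,162,325,-70,0,0,-17.5,168,337,-70,0,0,-17.5],
)

```text
clock: 7.2
ee_pos: [0.4681, 0.3429, 0.1858]
tool_rot: [-0.0, -0.066, 0.998, 0.0]
force: [-0.2, 0.3, -1.4]
width: 0.251
```

```bash
python3 look.py w6 tray; python3 -c "
from h import *
save('side','s6.png')
print(r.state()['width']*85.4, r.state()['force'])"
```

```text
tray []
7.3 [0.46867929 0.3417816  0.18580897] [-3.57488307e-04 -6.60903781e-02  9.97813570e-01 -1.16784969e-04] [-0.046 -0.015 -0.011  0.006 -0.011 -0.027] [0.63 0.15 0.15 1.58 0.   0.5 ]
21.259126328391467 [ 0.29298644  0.18825646 -1.04670662]
```

View pics/w6.png

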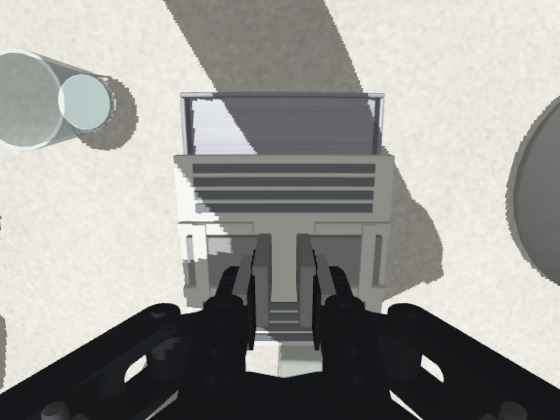

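View pics/s6.png

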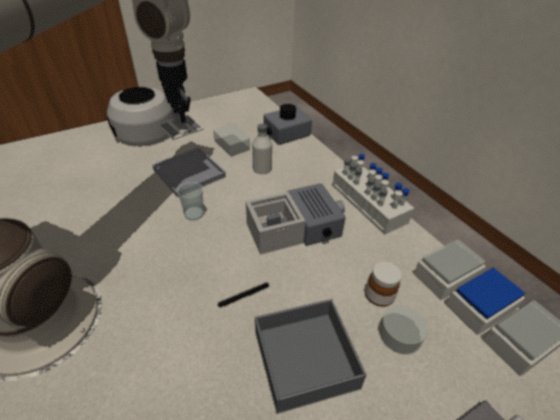

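The cover is aligned over the tray, with the tray walls symmetric at x = 183 and 382. I lower it and slow down near the floor.

Emit:
servo_tool(
  rows=[-1,-1,35,0,0,0,-1,-1,80,0,0,0,-1,-1,120,0,0,0,-1,-1,143,0,0,0,-1,-1,153,0,0,0,-1,-1,158,0,0,0,-1,-1,161,0,0,0,-1,-1,162,0,0,0,-1,-1,162,0,0,0],
)

```text
clock: 8.25
ee_pos: [0.4714, 0.3397, 0.0254]
tool_rot: [0.001, -0.065, 0.998, 0.0]
force: [-0.6, 0.5, -1.0]
width: 0.252
```

```bash
python3 look.py w7; python3 -c "
from h import *
z=np.load('w7.npz');P=z['P']
print('plate z', [np.round(P[v,u],4).tolist() for v,u in ((158,200),(158,280),(158,370),(285,230))])
print(r.state()['width']*85.4, r.state()['force'])"
```

```text
8.3 [0.47135176 0.33968243 0.02531325] [ 6.51542783e-04 -6.47120585e-02  9.97903689e-01  3.90113603e-04] [ 0.002  0.001 -0.003 -0.002  0.     0.001] [ 0.62  0.18 -0.12  1.27 -0.    0.49]
plate z [[0.4274, 0.2975, 0.0118], [0.4228, 0.3322, 0.0129], [0.4178, 0.3712, 0.0121], [0.4667, 0.3195, 0.0491]]
21.532167939754373 [ 0.69699831 -0.49428759 -0.53966419]
```

View pics/w7.png

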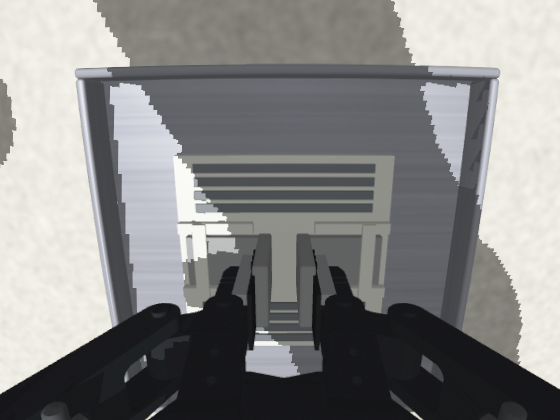

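The plate top is at 0.012, so its underside is still about 3 mm above the tray floor. I creep down to contact.

Emit:
servo_tool(
  rows=[0,0,1,0,0,0,0,0,2,0,0,0,0,0,3,0,0,0,0,0,3,0,0,0],
)

```text
clock: 8.7
ee_pos: [0.471, 0.3396, 0.0225]
tool_rot: [0.0, -0.065, 0.998, 0.0]
force: [-3.6, -1.4, 7.2]
width: 0.247
```

Contact at 7 N. I release.

Emit:
servo_tool(
  rows=[0,0,0,0,0,0,0,0,0,0,0,0,0,0,0,0,0,0,0,0,0,0,0,0,0,0,0,0,0,0,0,0,0,0,0,0],
  hand=66,
)

```text
clock: 9.3
ee_pos: [0.4709, 0.3394, 0.0213]
tool_rot: [0.0, -0.065, 0.998, -0.0]
force: [-0.2, 0.7, -0.6]
width: 0.774
```

Emit:
servo_tool(
  rows=[0,0,-8,0,0,0,0,0,-30,0,0,0,0,0,-70,0,0,0,0,0,-115,0,0,0,0,0,-155,0,0,0],
)

```text
clock: 9.8
ee_pos: [0.4707, 0.3393, 0.1791]
tool_rot: [0.001, -0.065, 0.998, 0.0]
force: [0.5, 0.3, 0.9]
width: 0.769
```

```bash
python3 look.py w8 cover_grip; python3 -c "
from h import *
z=np.load('w8.npz');P=z['P'].reshape(-1,3)
m=(np.linalg.norm(P[:,:2]-[.471,.34],axis=1)<.045)&(P[:,2]<.015)&(P[:,2]>0.006)
print(np.median(P[m],0)); A=np.c_[P[m][:,:2],np.ones(m.sum())]; print(np.linalg.lstsq(A,P[m][:,2],rcond=None)[0])
print(r.state()['width']*85.4, r.state()['force'])"
```

```text
cover_grip [(0.8, [0.4731, 0.3384, 0.0291])]
9.9 [0.47253839 0.34059615 0.18340085] [ 0.00404627 -0.06469612  0.99789354  0.00255293] [-0.002  0.03  -0.101 -0.073 -0.     0.001] [0.62 0.14 0.14 1.56 0.   0.5 ]
[0.46802635 0.3397479  0.00978707]
[1.03206180e-04 4.36088109e-05 1.02544789e-02]
66.14219666491732 [ 0.74943049  0.8065625  -0.3716651 ]
```

View pics/w8.png

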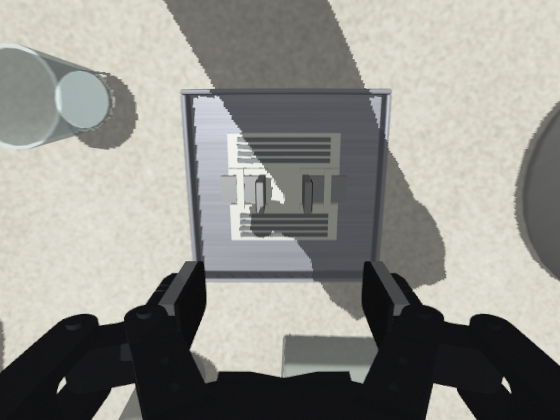

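The cover lies flat in the tray at about (284,188) with its tabs up. The plate top is at 0.0098 and the tilt is nil. Back to the housing.

Emit:
servo_tool(
  rows=[-2,-10,-30,0,0,0,-6,-45,-50,0,0,3,-13,-90,-70,0,0,6,-20,-135,-85,0,0,9,-27,-180,-85,0,0,12,-34,-225,-85,0,0,15,-41,-270,-85,0,0,17.4,-47,-315,-85,0,0,17.4,-53,-350,-85,0,0,17.4,-56,-371,-85,0,0,17.4,-56,-371,-85,0,0,17.4],
)

```text
clock: 11.0
ee_pos: [0.5746, -0.0239, 0.2607]
tool_rot: [-0.0, 0.089, 0.996, -0.0]
force: [0.1, 0.2, -0.5]
width: 0.776
```

```bash
cat > fil.py <<'E'
from h import *
import sys
P=np.load(sys.argv[1]+'.npz')['P'].reshape(-1,3)
for nm,rad,z0,z1 in (('rib',.03,.055,.075),('panel',.055,.03,.043)):
    m=(np.linalg.norm(P[:,:2]-[.575,-.02],axis=1)<rad)&(P[:,2]>z0)&(P[:,2]<z1);Q=P[m]
    (cx,cy),(w,h),a=cv2.minAreaRect(Q[:,:2].astype(np.float32)); print(nm,len(Q),round(cx,4),round(cy,4),round(w,4),round(h,4),round(a,1),np.median(Q[:,2]).round(4))
E
python3 look.py w9 filter_grip; python3 fil.py w9
```

```text
filter_grip [(0.97, [0.5725, -0.0217, 0.0523])]
11.1 [ 0.57415627 -0.02148341  0.26107542] [-2.72704624e-04  8.75440718e-02  9.96160604e-01  1.06019221e-04] [ 0.027 -0.01  -0.004  0.    -0.     0.003] [-0.04  0.16  0.32  1.73  0.    0.14]
rib 559 0.5727 -0.0208 0.0135 0.0362 80.1 0.0667
panel 5543 0.5768 -0.02 0.0886 0.0852 80.1 0.0372
```

View pics/w9.png

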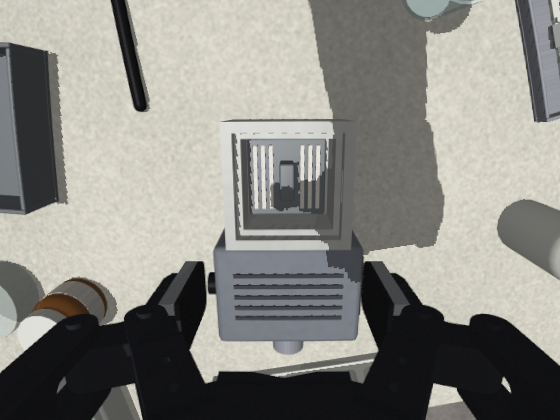

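The rib is at (287,185), in the middle of the filter. It measures 13.5×36 mm, its top is at 0.067, and its yaw equals the housing's. I check the finger/linkage envelope against the 88 mm well.

```bash
python3 - <<'E'
from h import *
for t in ('w5','w3','w9'):
    z=np.load(t+'.npz'); T=z['T']; Q=(z['P'].reshape(-1,3)-T[:3,3])@T[:3,:3]; g=z['p'].reshape(-1,3).max(1)<45
    print(t)
    for a in range(-90,15,10):
        m=g&(Q[:,2]>a/1e3)&(Q[:,2]<=(a+10)/1e3)&(np.abs(Q[:,0])<.05)&(np.abs(Q[:,1])<.075)
        if m.sum()>5: print(a,m.sum(),'y',np.percentile(Q[m][:,1],[1,99]).round(4),'|y|min',np.abs(Q[m][:,1]).min().round(4),'x',np.percentile(Q[m][:,0],[1,99]).round(4))
E
```

```text
w5
-90 12387 y [-0.0587  0.0583] |y|min 0.0 x [0.005  0.0181]
-80 12111 y [-0.055   0.0555] |y|min 0.0 x [-0.0054  0.0179]
-70 6440 y [-0.0501  0.0508] |y|min 0.0098 x [-0.011   0.0177]
-60 8476 y [-0.045   0.0456] |y|min 0.0107 x [-0.0105  0.0138]
-50 2390 y [-0.0404  0.0408] |y|min 0.0117 x [-0.0061  0.0141]
-40 973 y [-0.02   0.021] |y|min 0.0103 x [-0.0102  0.0123]
-30 632 y [-0.0236  0.0242] |y|min 0.0103 x [-0.0099  0.0116]
-20 347 y [-0.0235  0.0243] |y|min 0.0115 x [0.0066 0.0143]
-10 95 y [-0.0224  0.0235] |y|min 0.0117 x [0.0066 0.0141]
w3
-90 12023 y [-0.061   0.0598] |y|min 0.0 x [0.0037 0.0181]
-80 10270 y [-0.0633  0.0637] |y|min 0.0 x [-0.0074  0.0179]
-70 8531 y [-0.0622  0.0628] |y|min 0.0218 x [-0.0108  0.0173]
-60 6456 y [-0.0607  0.0612] |y|min 0.0274 x [-0.0098  0.0141]
-50 1196 y [-0.0512  0.0509] |y|min 0.0303 x [-0.0033  0.0139]
-40 1222 y [-0.0436  0.0442] |y|min 0.0302 x [-0.0098  0.0116]
-30 1115 y [-0.0436  0.0444] |y|min 0.0218 x [-0.0102  0.0118]
-20 810 y [-0.0434  0.0443] |y|min 0.0216 x [-0.0099  0.0128]
-10 177 y [-0.031   0.0319] |y|min 0.0216 x [-0.0081  0.013 ]
w9
-90 11968 y [-0.061   0.0596] |y|min 0.0 x [0.0036 0.0181]
-80 10281 y [-0.0644  0.0646] |y|min 0.0 x [-0.0075  0.0179]
-70 9619 y [-0.0639  0.0644] |y|min 0.0235 x [-0.0108  0.0172]
-60 5586 y [-0.0627  0.063 ] |y|min 0.0295 x [-0.0096  0.0141]
-50 1031 y [-0.0517  0.0511] |y|min 0.0322 x [-0.0031  0.0136]
-40 1293 y [-0.0454  0.0463] |y|min 0.0322 x [-0.0098  0.0116]
-30 1139 y [-0.0455  0.0462] |y|min 0.0322 x [-0.0101  0.0115]
-20 781 y [-0.0453  0.0455] |y|min 0.0321 x [-0.0094  0.0115]
-10 96 y [-0.0328  0.0338] |y|min 0.0323 x [-0.0079  0.01  ]
```

At 34 mm opening the envelope fits the well with about 8 mm or more to spare per side. I go partway down and measure again.

Emit:
servo_tool(
  rows=[2,0,45,0,0,0,2,0,90,0,0,0,2,0,120,0,0,0,2,0,135,0,0,0,2,0,135,0,0,0,2,0,135,0,0,0],
  hand=34,
  newtons=30,
)

```text
clock: 11.7
ee_pos: [0.5728, -0.0204, 0.1279]
tool_rot: [0.001, 0.087, 0.996, 0.0]
force: [1.0, -0.6, 1.8]
width: 0.398
```

```bash
python3 look.py w10 filter_grip; python3 fil.py w10;  python3 -c "
from h import *
print(r.state()['width']*85.4, r.state()['force'])"
```

```text
filter_grip [(0.64, [0.5742, -0.022, 0.0515])]
11.8 [ 0.57330106 -0.02073068  0.12851172] [1.53255532e-03 8.68445726e-02 9.96220690e-01 9.46246831e-05] [-0.005 -0.    -0.002 -0.003  0.    -0.002] [-0.04  0.13  0.02  1.46  0.    0.14]
rib 1397 0.5727 -0.0206 0.014 0.0362 80.3 0.0667
panel 11859 0.5779 -0.0203 0.0889 0.0842 80.0 0.0373
34.08231513399754 [ 0.25966555 -0.45540407  0.05548905]
```

View pics/w10.png

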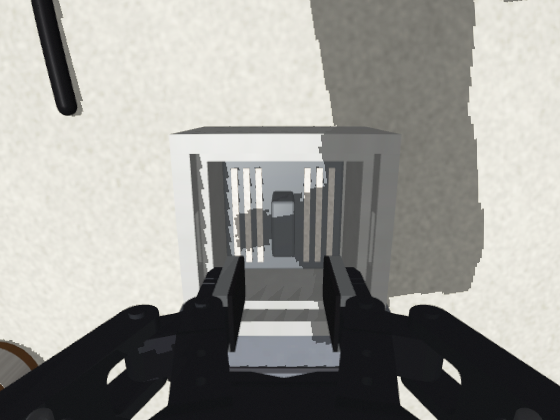

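The rib is centred between the pads, at (284,224) in the picture. The second view gives (0.5727, -0.0206) with the top at 0.067. I go down to TCP 0.043.

Emit:
servo_tool(
  rows=[0,0,25,0,0,0,0,0,45,0,0,0,0,0,62,0,0,0,0,0,74,0,0,0,0,0,81,0,0,0,0,0,85,0,0,0,0,0,85,0,0,0],
)

```text
clock: 12.5
ee_pos: [0.5725, -0.021, 0.0416]
tool_rot: [0.0, 0.087, 0.996, 0.0]
force: [-1.3, 0.4, 0.2]
width: 0.397
```

Emit:
servo_tool(
  rows=[0,0,0,0,0,0,0,0,0,0,0,0,0,0,0,0,0,0,0,0,0,0,0,0,0,0,0,0,0,0,0,0,0,0,0,0],
  hand=4,
  newtons=40,
)

```text
clock: 13.1
ee_pos: [0.5728, -0.021, 0.0422]
tool_rot: [0.001, 0.087, 0.996, 0.0]
force: [-0.3, -0.8, 6.6]
width: 0.156
```

Emit:
servo_tool(
  rows=[0,0,-5,0,0,0,0,0,-15,0,0,0,0,0,-30,0,0,0,0,0,-45,0,0,0,0,0,-60,0,0,0,0,0,-75,0,0,0],
)

```text
clock: 13.7
ee_pos: [0.5725, -0.021, 0.1181]
tool_rot: [0.0, 0.087, 0.996, 0.0]
force: [0.2, -0.0, -0.3]
width: 0.152
```

```bash
python3 look.py w11;  python3 -c "
from h import *
save('side','s11.png')
print(r.state()['width']*85.4, r.state()['force'])"
```

```text
13.75 [ 0.5734555  -0.02099782  0.12075347] [2.07971834e-03 8.70106490e-02 9.96205205e-01 1.09404223e-04] [-0.001 -0.004 -0.023 -0.058  0.     0.002] [-0.04  0.13  0.    1.45  0.    0.14]
13.552290674821949 [ 0.57394296 -0.0037997  -1.08825316]
```

View pics/w11.png

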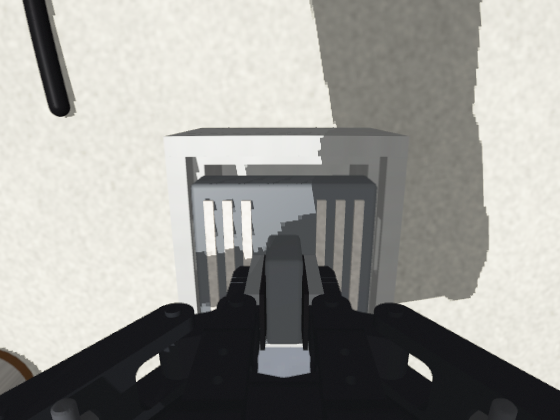

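View pics/s11.png

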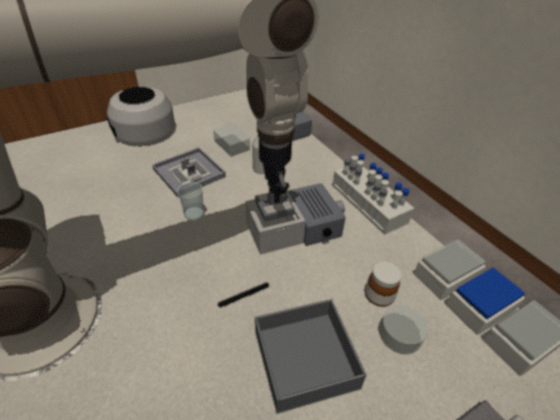

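The filter is held level and out of the well, with the rib between the pads at 13.5 mm. Carry it to the bin, which needs a +4° turn about the tool's z.

Emit:
servo_tool(
  rows=[0,0,-25,0,0,0,2,-10,-50,0,0,0,7,-40,-60,0,0,1,14,-82,-65,0,0,2,21,-126,-65,0,0,3,28,-170,-65,0,0,4,35,-214,-65,0,0,4,42,-258,-65,0,0,49,-300,-65,0,0,4,54,-330,-65,0,0,4,57,-346,-65,0,0,4,57,-350,-65,0,0,4,4],
)

```text
clock: 15.0
ee_pos: [0.6766, -0.2098, 0.1501]
tool_rot: [-0.024, 0.347, 0.938, 0.002]
force: [1.8, -0.8, -0.8]
width: 0.157
```

I dropped a number in that call, so the later rows were misread and the arm swung off course. It stayed high, at TCP z 0.150. I check the state before going on.

```bash
python3 look.py w12;  python3 -c "
from h import *
save('scene','c12.png'); save('side','s12.png')
s=r.state();print(s['width']*85.4, s['force'],s['clock'],s['ee_pos'],s['tool_rot'],s['dq'].round(3)); print(toolT(s).round(3))"
```

```text
15.05 [ 0.68258571 -0.2067187   0.14214806] [-0.02712094  0.33321686  0.94245602  0.00276058] [-0.024 -0.08  -0.241 -0.075 -0.001  0.029] [-0.3   0.55  0.58  1.66  0.01  0.38]
13.145719402986526 [ 0.21762857  0.35762636 -1.28682592] 15.15 [ 0.67682039 -0.20839944  0.14470369] [-0.02766428  0.33754389  0.94090111  0.001978  ] [-0.033 -0.118 -0.056  0.014 -0.009  0.025]
[[-0.771  0.635 -0.051  0.677]
 [ 0.635  0.772  0.022 -0.208]
 [ 0.053 -0.015 -0.998  0.145]
 [ 0.     0.     0.     1.   ]]
```

View pics/w12.png

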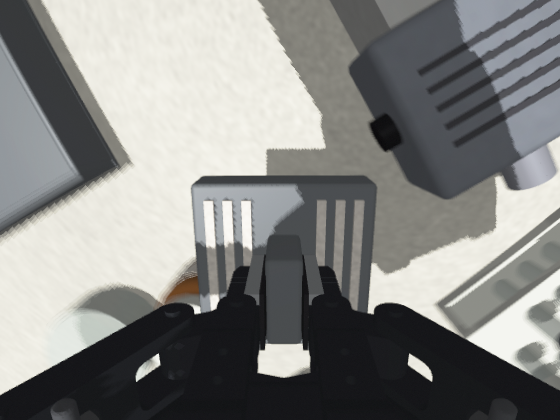

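View pics/s12.png

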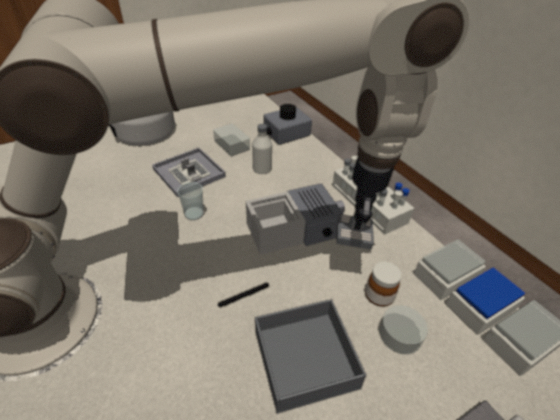

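View pics/c12.png

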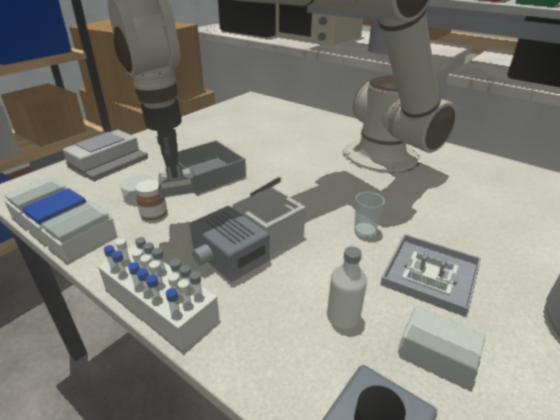

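Nothing was touched: the jar is still at (384,283) in the side picture, and the filter is still held, tilted about 3°. I compute the correction by script.

```bash
cat > goto.py <<'E'
from h import *
import sys
x,y,z,a=map(float,sys.argv[1:5])   # a = angle of tool y axis deg
s=r.state();T=toolT(s);a=np.radians(a)
yy=np.array([np.cos(a),np.sin(a),0]);zz=np.array([0,0,-1.]);R=np.c_[np.cross(yy,zz),yy,zz]
print('shift mm',(T[:3,:3].T@(np.array([x,y,z])-T[:3,3])*1e3).round(1),'rot deg',np.degrees(Ro.from_matrix(T[:3,:3].T@R).as_rotvec()).round(2))
E
python3 goto.py 0.64 -0.22 0.2 60;python3 goto.py 0.456 -0.356 0.2 76
```

```text
shift mm [ 24.  -33.2 -53.6] rot deg [-0.6  -3.12 -9.47]
shift mm [  79.4 -255.1  -47.3] rot deg [ -0.16  -3.2  -25.46]
```

Emit:
servo_tool(
  rows=[0,0,-25,0,-1.5,-3,5,-15,-45,0,-3.2,-7,15,-48,-47,0,-3.2,-11,28,-90,-47,0,-3.2,-15,41,-132,-47,0,-3.2,-19,54,-174,-47,0,-3.2,-23,67,-215,-47,0,-3.2,-25.5,76,-243,-47,0,-3.2,-25.5,79,-255,-47,0,-3.2,-25.5,79,-255,-47,0,-3.2,-25.5],
)

```text
clock: 16.15
ee_pos: [0.4522, -0.3576, 0.2058]
tool_rot: [0.004, 0.125, 0.992, -0.003]
force: [0.6, 0.9, -0.6]
width: 0.159
```

```bash
python3 look.py w13 bin; python3 goto.py 0.456 -0.356 0.032 76; python3 -c "
from h import *
s=r.state();print(s['width']*85.4)
z=np.load('w13.npz');P=z['P'].reshape(-1,3)
m=(np.linalg.norm(P[:,:2]-[.456,-.356],axis=1)<.13)&(P[:,2]>.053)&(P[:,2]<.066);print(cv2.minAreaRect(P[m][:,:2].astype(np.float32)))
"
```

```text
bin [(0.96, [0.4554, -0.3564, 0.0003])]
16.25 [ 0.45391687 -0.35653277  0.20519127] [ 0.0037366   0.12362269  0.99231977 -0.00222516] [ 0.02   0.017  0.009  0.001 -0.001 -0.   ] [-0.67  0.14  0.18  1.6   0.   -0.42]
shift mm [ -0.5   1.6 173.2] rot deg [-0.2   0.46 -0.2 ]
13.124828194305833
((0.4556862413883209, -0.35649049282073975), (0.17064613103866577, 0.16995014250278473), 75.67424011230469)
```

View pics/w13.png

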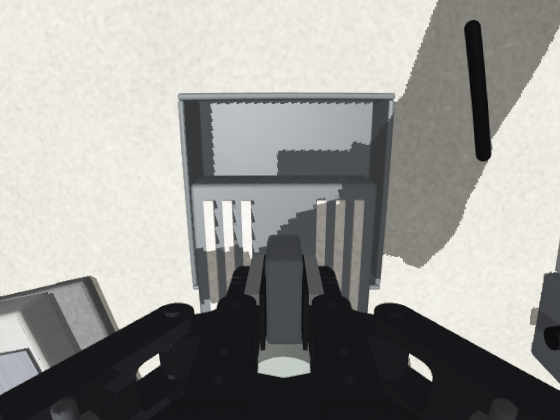

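The filter is centred and square over the bin. I lower it.

Emit:
servo_tool(
  rows=[-1,1,35,0,0.4,0,-1,1,75,0,0.4,0,-1,1,115,0,0.4,0,-1,1,145,0,0.4,0,-1,1,158,0,0.4,0,-1,1,164,0,0.4,0,-1,1,168,0,0.4,0,-1,1,169,0,0.4,0,-1,1,169,0,0.4,0],
)

```text
clock: 17.15
ee_pos: [0.4567, -0.3573, 0.037]
tool_rot: [0.001, 0.123, 0.992, -0.002]
force: [0.6, -0.2, -1.2]
width: 0.16
```

```bash
python3 look.py w14; python3 -c "
from h import *
z=np.load('w14.npz');P=z['P']
print('panel top', [np.round(P[v,u],4).tolist() for v,u in ((192,215),(192,260),(192,350),(230,228),(230,265))])
print('floor', np.round(P[150,300],4))
print(r.state()['force'])"
```

```text
17.2 [ 0.45655108 -0.35729398  0.03700986] [ 5.79232197e-04  1.23359013e-01  9.92359627e-01 -2.14233146e-03] [-0.002  0.002 -0.004 -0.001 -0.    -0.   ] [-0.66  0.17 -0.11  1.29 -0.   -0.42]
panel top [[0.4147, -0.3763, 0.0322], [0.4194, -0.3578, 0.0322], [0.429, -0.3208, 0.0312], [0.4321, -0.3756, 0.0331], [0.4366, -0.3603, 0.0313]]
floor [ 0.4096 -0.3369  0.0051]
[ 0.02315309 -0.30252376 -0.47054945]
```

View pics/w14.png

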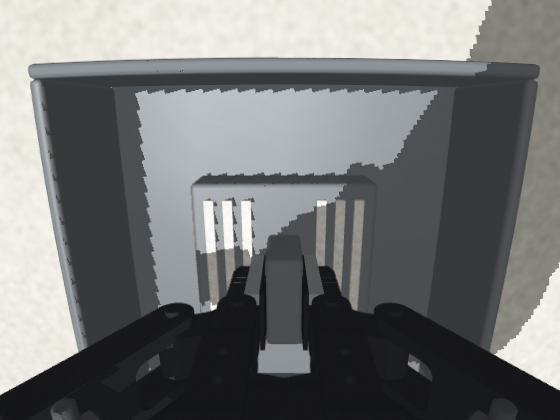

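The panel top is at 0.032, so its underside is at 0.010 and about 5 mm remain to the bin floor. I creep down.

Emit:
servo_tool(
  rows=[0,0,1.5,0,0,0,0,0,3,0,0,0,0,0,4,0,0,0,0,0,5,0,0,0,0,0,5,0,0,0],
)

```text
clock: 17.7
ee_pos: [0.456, -0.3571, 0.0322]
tool_rot: [0.0, 0.123, 0.992, -0.002]
force: [-3.8, 0.8, 8.8]
width: 0.155
```

Contact at 9 N. I release, opening to 44 mm, then rise.

Emit:
servo_tool(
  rows=[0,0,0,0,0,0,0,0,0,0,0,0,0,0,0,0,0,0,0,0,0,0,0,0,0,0,0,0,0,0],
  hand=44,
)

```text
clock: 18.2
ee_pos: [0.456, -0.3568, 0.0306]
tool_rot: [-0.0, 0.123, 0.992, -0.002]
force: [-0.1, -0.4, -0.1]
width: 0.513
```

Emit:
servo_tool(
  rows=[0,0,-8,0,0,0,0,0,-30,0,0,0,0,0,-70,0,0,0,0,0,-115,0,0,0,0,0,-160,0,0,0,0,0,-200,0,0,0,0,0,-210,0,0,0],
)

```text
clock: 18.9
ee_pos: [0.457, -0.3568, 0.2466]
tool_rot: [0.003, 0.123, 0.992, -0.004]
force: [0.6, -0.0, 0.7]
width: 0.518
```

```bash
python3 look.py w15 filter_grip; python3 -c "
from h import *
f=lambda L:[(round(x['confidence'],2),np.round(x['at'],3).tolist()) for x in L[:1]]
z=np.load('w15.npz');P=z['P'].reshape(-1,3)
m=(np.linalg.norm(P[:,:2]-[.456,-.357],axis=1)<.038)&(P[:,2]<.031)&(P[:,2]>0.022)
print(np.median(P[m],0)); A=np.c_[P[m][:,:2],np.ones(m.sum())]; print(np.linalg.lstsq(A,P[m][:,2],rcond=None)[0])
save('side','s15.png');print([(t,f(r.tip_of(t,'side'))) for t in ('jar','wash_bottle','beaker','marker','cover_grip','filter_grip','dishes','tip_box')])
save('scene','c15.png');print([(t,f(r.tip_of(t,'scene'))) for t in ('jar','wash_bottle','beaker','marker','cover_grip','filter_grip')])
print(r.state()['width']*85.4, r.state()['force'],r.state()['ee_pos'],r.state()['clock'])"
```

```text
filter_grip [(0.8, [0.4552, -0.3602, 0.0463])]
19.0 [ 0.4567235  -0.35661964  0.24309021] [ 0.00140582  0.12330629  0.99236413 -0.00264816] [ 0.002  0.02  -0.078 -0.036 -0.     0.001] [-0.66  0.16  0.28  1.68 -0.   -0.41]
[ 0.45378201 -0.35510212  0.0274011 ]
[ 0.00046018 -0.00057415  0.02708939]
[('jar', [(0.59, [0.694, -0.312, -0.0])]), ('wash_bottle', [(0.69, [0.685, 0.251, 0.002])]), ('beaker', [(0.68, [0.413, 0.162, 0.0])]), ('marker', [(0.82, [0.414, -0.163, -0.004])]), ('cover_grip', [(0.87, [0.47, 0.339, 0.024])]), ('filter_grip', [(0.91, [0.455, -0.359, 0.043])]), ('dishes', [(0.94, [0.66, -0.409, 0.002])]), ('tip_box', [(0.94, [0.654, 0.422, -0.0])])]
[('jar', [(0.68, [0.692, -0.311, -0.002])]), ('wash_bottle', [(0.88, [0.688, 0.249, -0.002])]), ('beaker', [(0.64, [0.411, 0.156, -0.002])]), ('marker', [(0.49, [0.416, -0.162, 0.001])]), ('cover_grip', [(0.64, [0.471, 0.342, 0.029])]), ('filter_grip', [(0.62, [0.456, -0.358, 0.043])])]
44.20204879396304 [-0.39889422  0.4493953   0.02986538] [ 0.45615014 -0.35619955  0.24079333] 19.8
```

View pics/w15.png

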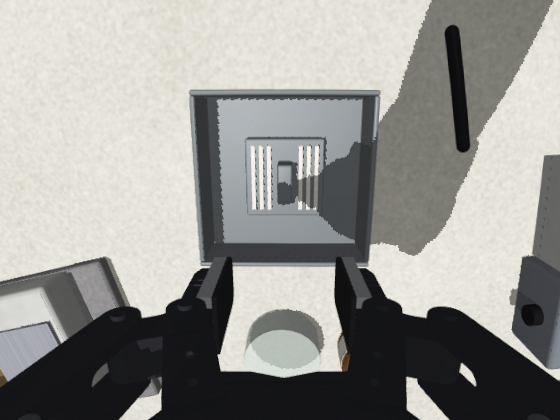

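View pics/s15.png

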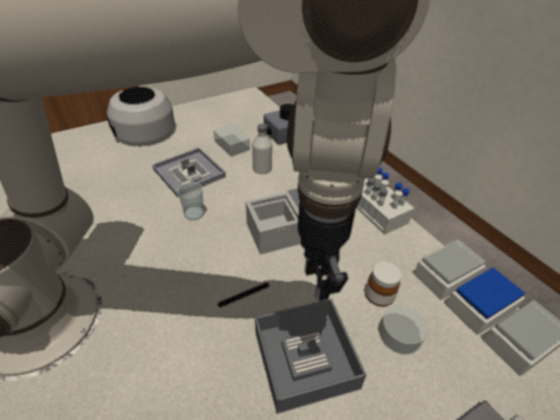

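View pics/c15.png

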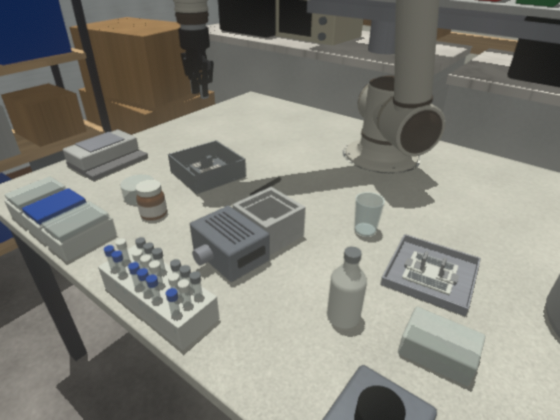

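The pictures show the filter flat in the bin with its rib up: (287,175) in the wrist view, panel top at 0.027, tilt nil. The cover is flat in the tray with its tabs up, and all bystanders are in place. The arm is clear, so I hand in.

```bash
python3 -c "
from station import r
print(r.job_done())"
```

```text
the job is handed in; nothing more can be done
None
```

I took the used filter out and handed the job in at 19.8 s of the 62 s allowed. The cover lies flat in the tray with its tabs up, and the filter lies flat in the bin with its rib up.

- **Cover:** I squeezed the tabs to about 22 mm by the gripper's reading (the text gives 24 mm at the stops), lifted the cover off and set it down with about 7 N of contact. The plate top measured 9.8 mm with no measurable tilt, against 9 mm expected.
- **Filter:** I lifted it by the rib and set it down with about 9 N of contact. The panel top measured 27.4 mm with no tilt, against 27 mm expected.
- **One mistake:** While carrying the filter I left a number out of a move, and the arm swung off course towards the jar, staying above it. The pictures taken after it stopped showed no contact, the filter still held and nothing shifted, so I corrected the path and carried on.
- **Other things on the bench:** In the last check the jar, wash bottle and beaker were where they were at the start, within the networks' few millimetres; the beaker's readings differed from the first by up to about 6 mm along y. I measured the marker, dishes and tip box only at the end, but in the pictures they have not moved.
- **Forces:** The highest wrist reading I saw was about 10 N, and the gripper was clear of everything when I handed in.

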